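# Release the drawer catch with a dowel

### The arm

A 6-joint arm with a two-finger parallel gripper is mounted at the origin on a cart in front of the work surface, level with it; the furniture and walls round the work are solid. World frame = base frame: x ahead of the robot, y to its left, z up, the work surface at z = 0. Lengths are in mm, angles in rad, forces in N, time in s.
With the tool pointing down it reaches from about 275 to 750 mm from the base axis. Payload 10.2 kg.
Tool frame: the origin (TCP) lies on the centre line of the jaws, within the pads' length; the fingertips stand 8 mm ahead of it and the grasp point (between the pads) lies 11 mm behind it; x points along the fingers, y is the direction in which the jaws open and shut, and the axes are right-handed (so a half turn about x gives the same grasp; the last joint's range is limited). The gripper opens to 85 mm and grips with 20 to 120 N. Pads are 22 mm wide; open, the fingers measure 114 mm over their backs; the gripper's body (76 mm by 85 mm) begins 54 mm behind the grasp point. The pads swing forward as they close: fully open they stand 13 mm farther back than shut.
Start: joints at [0.959, 0.313, 1.498, -0, 1.331, -0.223], TCP at [199.029, 485.817, 201.594] pointing down, gripper open.
Joint ranges: [-2.94, 2.94], [-0.97, 2.17], [0.19, 2.56], [-1.23, 4.37], [0.02, 3.11], [-2.88, 2.88]. Speed limits (rad/s): [2.39, 2.39, 3.01, 3.14, 3.14, 3.14].

### API

Orientations are given as a unit quaternion [w, x, y, z].
In Python, from rig import ctrl, vision, workorder gives the robot as it stands. The module is installed in compiled form; this text tells all that it offers.
- The arm moves only by the shell command python3 -m jog 'ROWS' [OPENING] [FORCE]. ROWS is JSON, a list that holds one entry, the list of rows, each a list of 6 numbers: the shift along the tool's x, y, z in m, then the turn, a rotation vector about the tool's x, y, z in rad. A call has 1 to 12 rows; each row shifts and turns the commanded pose from where the row before left it, along the tool's axes as they then stand; what a row does not reach is not made up. A row lasts 1/8 s, in which the tool goes at most 62.5 mm and 10.7 degrees, less where a joint would pass 70% of its speed; a pose out of reach is approached as far as the arm can. A call is refused whole if a number of a shift passes 0.0625 or a number of a turn 0.188, either way. A call with a gripper value outside its range is refused whole. OPENING is the closure in counts, from 0 (fully open) to 255 (shut), set as the call begins (- or left out, the last holds). The fingers move at their own pace and stop on an object; FORCE is the grip in N (left out, the last holds). Time passes only in rows, so rows that do not move let the fingers close. It gives the time, the measured TCP pose, the force and the opening at its end, in the units of the state.
- ctrl.sense(): the state, without advancing time (a new reading comes with each control period).
- vision.capture(name): name is "side" or "top" or "wrist"; returns a dict with "image" (384x512x3 uint8, red, green, blue), "mtx" (3x3 intrinsics, pixels), "R" (3x3) and "t" (3): a world point X has camera coordinates R X + t; the wrist camera has in their place "hand_eye" (4x4, takes a point from camera to tool coordinates, whose origin is the TCP and whose axes are the tool frame's). Camera axes: x right, y down, z forward; pixel columns grow to the right and rows downward; lengths in mm; the calibration is good to about 2 mm. A picture is of the moment at which its call begins: read the wrist's pose just before it. There is no depth.
- workorder.finish_job(): hands the job in, once; it reports no verdict.
The state is a dict: "time_s": time; "joints": joint angles; "dq": joint speeds; "tau": joint torques, N m; "eef_pos": TCP position; "ee_rot": TCP orientation; "force": force on the tool from outside, world axes, zero at the start; "wrist_torque": the same for the moment, N m; "grip_width": opening from 0.0 (shut) to 1.0 (fully open).
Only numpy, scipy, OpenCV 4.12 (cv2) and the standard library are available. Lean on these libraries where they do the work, as an engineer would, in place of code of your own. Each camera call takes 0.05 s, during which the arm holds its last target.

### The job

The little dark wooden drawer box is held shut by a spring catch and its release button is missing. Take the thin wooden dowel out of its block stand and push it straight down through the round hole in the top of the box until the drawer springs open. Then put the dowel back upright in the stand it came from and let go.

Things in the scene. Friction and masses are not known exactly. Their poses are not given: they have to be found in the camera images.
- dowel_center (a point): centre (half-way up) of the thin light-wood dowel, 12 mm in diameter, 130 mm long, upright in its stand with its lowest 34 mm in the bore and 96 mm free above to grip (best 15 to 30 mm above this point). Site z runs along the rod to its upper end; each end is 65 mm away. The thick rod (30 mm wide, 100 mm long, in a bigger block) is not it and does not fit the hole; they may have swapped places.
- dowel_stand_mouth (a point): centre of the bore's mouth on the top face of the thin dowel's stand: a fixed wooden block, 50 x 50 mm, 40 mm high, with one upright bore 16 mm wide and 34 mm deep, bevelled to 26 mm at the mouth. z is up. With the dowel standing in it, the dowel's centre is 31 mm above this point.
- release_hole (a point): centre of the round hole, level with the top face of the fixed dark wooden drawer box (200 x 130 mm, 90 mm high; light drawer front without handle faces the robot). Axes: x from the front to the back of the box, y across, z up. On the middle line, 35 mm from the back edge; 24 mm wide, bevelled to 30 mm at the top, in an 8 mm panel. The catch fills the space below.
- catch (a joint): how far the spring catch under the hole is pressed straight down, m: 0 at rest, 0.016 at its stop. Its flat top lies 22 mm below the hole's top at rest. It resists with 4 N at first, 9 N at the stop. From 0.008 the drawer is free; 0.011 is a good depth. It rises again when let go and the drawer stays out.
- drawer (a joint): travel of the drawer out of the box, m: 0 shut and held by the catch, 0.06 fully out; a spring drives it out towards the box's front when the catch is down
Things that resemble listed ones, but are neither listed nor needed, are in the scene too. What is shaped like the part that bears dowel_stand_mouth but blue or green is not meant.

How it is judged:
By the outcome, as a careful person would: the job done as asked, in the order asked, and still so for the second after the job is handed in, with the robot touching nothing.
It also fails if it takes over 48 s, if anything falls off the work surface, if the arm or the gripper's body presses on something with over 40 N, if the wrist force passes 120 N, or if a joint passes its speed limit or range.

## Working session

There is one attempt and no reset: what is moved stays moved. The work goes in short steps, Python scripts to look and compute and a shell command to move; the robot and the scene stay as the last step left them, time stands still between calls to the robot, and variables do not carry over. Pictures are saved under pics/ and viewed, and the job is handed in when it is done.

```bash
mkdir -p pics
cat > h.py <<'E'
import numpy as np,cv2
from rig import ctrl,vision,workorder
def cap(n,out=None):
    s=ctrl.sense(); c=vision.capture(n)
    if out: cv2.imwrite('pics/'+out,c['image'][:,:,::-1])
    return s,c
E
python3 - <<'E'
from h import *
import pickle
s,c=cap('top','top0.png'); s2,c2=cap('side','side0.png'); s3,c3=cap('wrist','wrist0.png')
pickle.dump((s,c,c2,s3,c3),open('v0.pkl','wb'))
print(s); 
for k in (c,c2):
    print(k['mtx'],k['R'],k['t'], -k['R'].T@k['t'])
print(c3['hand_eye'])
E
```

```text
{'time_s': 0.0, 'joints': array([ 9.58605413e-01,  3.13439653e-01,  1.49847471e+00, -9.83588465e-06,
        1.33100898e+00, -2.23400258e-01]), 'dq': array([-4.07124201e-04, -4.32160590e-04, -7.72153025e-05,  1.72379150e-03,
        4.68214298e-04,  6.79083807e-04]), 'tau': array([ 4.86826775e-04, -4.12270153e+01, -2.59746176e+01, -1.71420138e-04,
        4.05326180e-03,  1.85241782e-05]), 'eef_pos': array([198.84112189, 485.54997254, 201.02624045]), 'ee_rot': array([ 0.69360038,  0.13616193,  0.69397599, -0.13702467]), 'force': array([-0.53347395, -0.13600138, -0.00885722]), 'wrist_torque': array([ 0.02210528,  0.04864769, -0.03064792]), 'grip_width': 0.9992046914048622}
[[489.68113082   0.         247.91099161]
 [  0.         489.68113082 189.87583898]
 [  0.           0.           1.        ]] [[-0.00862614 -0.99987859 -0.01297705]
 [-0.9991714   0.0091348  -0.03966184]
 [ 0.03977557  0.01262417 -0.99912889]] [-130.48060935  492.8936377  1128.87666046] [ 446.45797157 -149.21838318 1145.74909809]
[[453.5722206    0.         259.87817243]
 [  0.         453.5722206  196.3823356 ]
 [  0.           0.           1.        ]] [[ 0.98896157 -0.14698949 -0.0186841 ]
 [-0.08486589 -0.45854257 -0.88461093]
 [ 0.12146105  0.87643186 -0.46595538]] [-530.08534011   58.91344838 1077.66318826] [ 398.33967147 -995.40099853  544.3542668 ]
[[-1.96877027e-04 -3.07559295e-01  9.51528897e-01 -1.71819632e+02]
 [ 9.99999973e-01  5.38904132e-05  2.24324790e-04 -1.74638149e+00]
 [-1.20271460e-04  9.51528915e-01  3.07559277e-01 -7.85333184e+01]
 [ 0.00000000e+00  0.00000000e+00  0.00000000e+00  1.00000000e+00]]
```

View pics/top0.png

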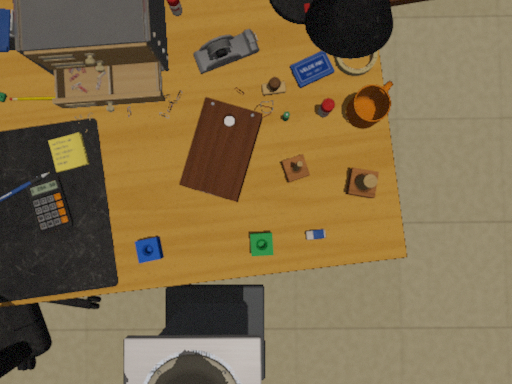

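View pics/side0.png

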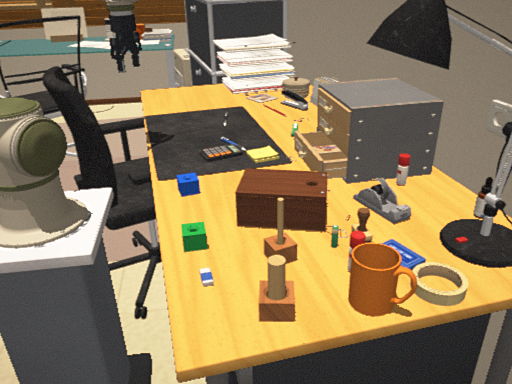

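View pics/wrist0.png

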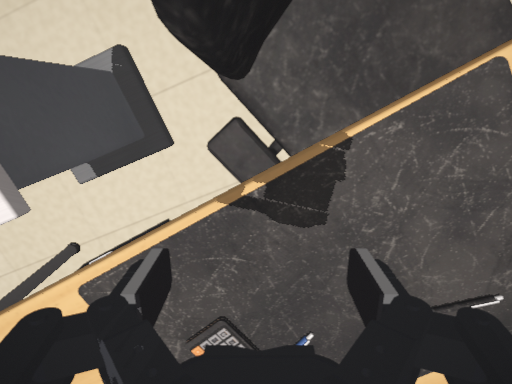

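Run:
```python
import cv2,numpy as np
t=cv2.imread('pics/top0.png'); s=cv2.imread('pics/side0.png')
a=cv2.resize(t[90:210,170:310],None,fx=4,fy=4,interpolation=cv2.INTER_CUBIC)
cv2.imwrite('pics/ct.png',a)
b=cv2.resize(s[160:270,230:340],None,fx=5,fy=5,interpolation=cv2.INTER_CUBIC)
cv2.imwrite('pics/cs.png',b)
```

```text
(no output)
```

View pics/ct.png

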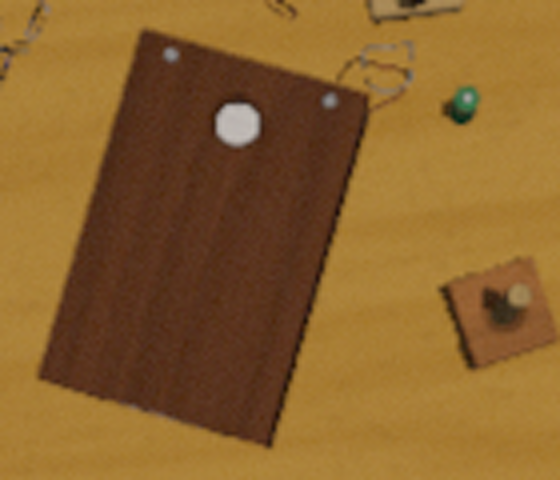

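View pics/cs.png

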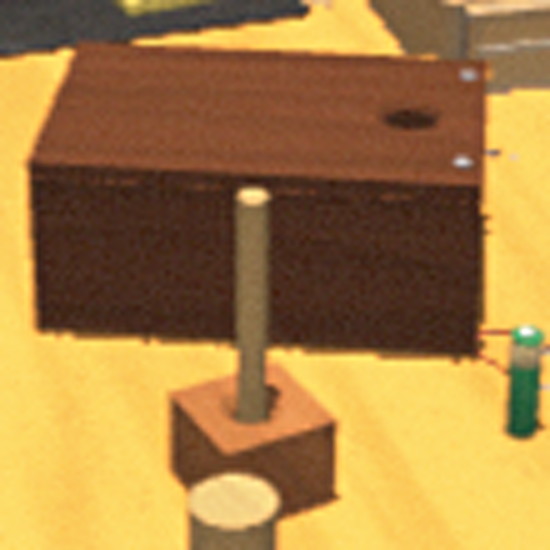

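```bash
cat >> h.py <<'E'
def ray(c,u,v,s=None):
    d=np.linalg.inv(c['mtx'])@[u,v,1.]
    if 'R' in c: return -c['R'].T@c['t'], c['R'].T@d
    from scipy.spatial.transform import Rotation as Ro
    w=s['ee_rot']; R=Ro.from_quat([w[1],w[2],w[3],w[0]]).as_matrix(); H=c['hand_eye']
    return s['eef_pos']+R@H[:3,3], R@H[:3,:3]@d
def onz(c,u,v,z,s=None):
    o,d=ray(c,u,v,s); return o+d*(z-o[2])/d[2]
def tri(r1,r2):
    (o,d),(p,e)=r1,r2
    k=np.linalg.lstsq(np.c_[d,-e],p-o,rcond=None)[0]; a=o+k[0]*d;b=p+k[1]*e
    return (a+b)/2,np.linalg.norm(a-b)
E
python3 - <<'E'
from h import *
import pickle
np.set_printoptions(precision=1,suppress=True)
s,t,si,_,_=pickle.load(open('v0.pkl','rb'))
T=lambda x,y:(170+x/4-.375,90+y/4-.375); S=lambda x,y:(230+x/5-.4,160+y/5-.4)
print('rodtop',onz(t,*T(519,295),136),onz(si,*S(253,194),136),tri(ray(t,*T(519,295)),ray(si,*S(253,194))))
print('rodbase side',onz(si,*S(250,408),40))
for p in [(441,287),(530,258),(557,338),(473,368)]: print('stand',onz(t,*T(*p),40))
for p in [(170,395),(285,365),(337,425),(228,455)]: print('standS',onz(si,*S(*p),40))
print('hole',onz(t,*T(238,124),90),onz(t,*T(238,124),80),onz(si,*S(410,118),90))
P=[onz(t,*T(*p),90) for p in [(143,32),(368,97),(272,447),(38,378)]]
print(P,[np.linalg.norm(P[i]-P[i-1]) for i in range(4)])
b=(P[0]+P[1])/2;f=(P[2]+P[3])/2;ax=(b-f)/np.linalg.norm(b-f);print('holegeo',b-35*ax,'yaw',np.arctan2(ax[1],ax[0]))
print('sidebox',[onz(si,*S(*p),90) for p in [(85,45),(487,62),(480,183),(33,160)]])
E
```

```text
rodtop [ 540.5 -243.2  136. ] [ 541.8 -242.6  136. ] (array([ 541.1, -243.3,  136.4]), np.float64(1.2502214613197875))
rodbase side [ 540.4 -244.8   40. ]
stand [ 554.4 -208.2   40. ]
stand [ 570.3 -258.7   40. ]
stand [ 524.8 -273.3   40. ]
stand [ 508.3 -225.7   40. ]
standS [ 510.2 -229.8   40. ]
standS [ 560.6 -215.8   40. ]
standS [ 572.  -262.8   40. ]
standS [ 525.9 -275.7   40. ]
hole [639.3 -96.4  90. ] [641.2 -95.9  80. ] [641.4 -98.8  90. ]
[array([690.3, -45. ,  90. ]), array([ 653.3, -167.1,   90. ]), array([ 463.9, -113.5,   90. ]), array([502.3,  12.8,  90. ])] [np.float64(196.67354606130613), np.float64(127.525842166847), np.float64(196.85533144260745), np.float64(131.99053649018512)]
holegeo [638.2 -96.1  90. ] yaw -0.28703330216437517
sidebox [array([506.3,   8.7,  90. ]), array([692.2, -46.8,  90. ]), array([ 655.2, -165.6,   90. ]), array([ 468.9, -109. ,   90. ])]
```

Candidates: the thin dowel is at top (299,164), the thick rod at top (370,181), and the empty green and blue blocks at (262,244) and (149,250). The crop shows a thin rod in a small block standing beside the dark box, so I choose (299,164). The hole is the white spot at top (230,121), where the pale catch shows through.

```bash
python3 -m jog '[[[0,-0.0389,0.0423,0,0,0],[0,-0.0389,0.0423,0,0,0],[0,-0.0389,0.0423,0,0,0],[0,-0.0389,0.0423,0,0,0],[0,-0.0389,0.0423,0,0,0],[0,-0.0389,0.0423,0,0,0],[0,-0.0389,0.0423,0,0,0],[0,-0.0389,0.0423,0,0,0],[0,-0.0389,0.0423,0,0,0],[0,-0.0389,0.0423,0,0,0],[0,-0.0389,0.0423,0,0,0],[0,0,0,0,0,0]]]' 0 60
python3 - <<'E'
from h import *
s,c=cap('wrist','w1.png'); print(s['eef_pos'],s['ee_rot'],s['joints'])
E
```

```text
time_s: 1.65
eef_pos: [468.0, -89.3, 200.9]
ee_rot: [0.693, 0.138, 0.694, -0.138]
force: [-0.4, 0.6, -0.6]
grip_width: 0.999
[467.98551005 -89.31298963 200.85044529] [ 0.69318052  0.13794813  0.69385017 -0.13799645] [-4.34996963e-01  2.06840535e-01  1.63766540e+00 -3.01378500e-04
  1.29799077e+00 -1.61294766e+00]
```

View pics/w1.png

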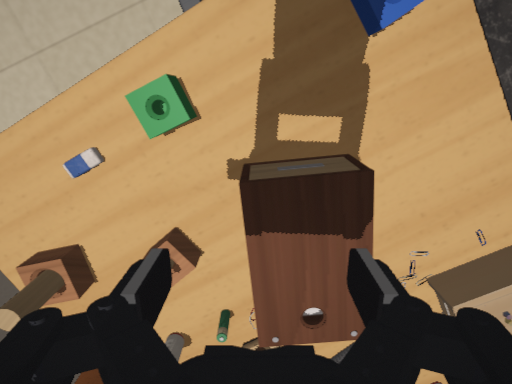

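```bash
python3 -m jog '[[[0,-0.030,0.030,0,0,0],[0,-0.030,0.030,0,0,0],[0,-0.030,0.030,0,0,0],[0,-0.0243,0.0364,0,0,0],[0,0,0,0,0,0],[0,0,0,0,0,0]]]' 0 60
python3 - <<'E'
from h import *
s,c=cap('wrist','w2.png'); print(s['eef_pos'],s['ee_rot'],s['joints'])
s,c=cap('top','t2.png');s,c=cap('side','s2.png')
E
```

```text
time_s: 2.45
eef_pos: [540.8, -238.7, 201.6]
ee_rot: [0.694, 0.136, 0.694, -0.136]
force: [-0.6, 0.4, -0.3]
grip_width: 1.0
[ 540.81115693 -238.73566535  201.56884898] [ 0.69364107  0.13634989  0.69410131 -0.13599317] [-6.13831772e-01  4.61002009e-01  1.28531675e+00  1.98215776e-04
  1.39607393e+00 -1.79709014e+00]
```

View pics/w2.png

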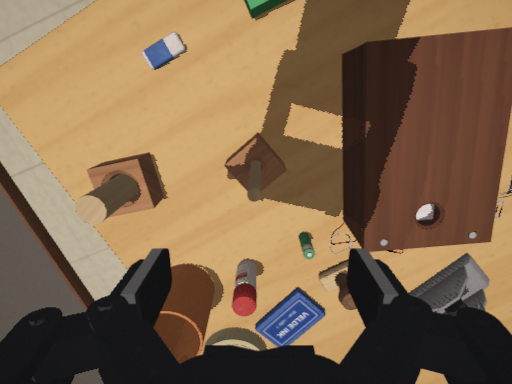

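View pics/s2.png

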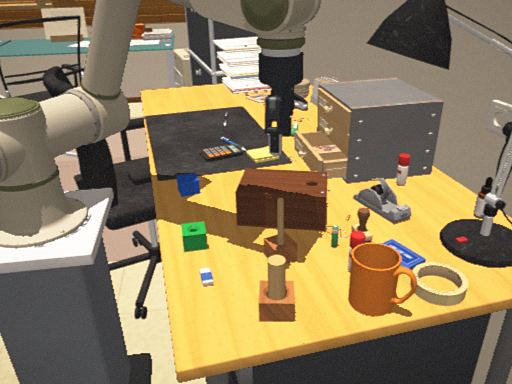

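Run:
```python
from h import *
np.set_printoptions(precision=1,suppress=True)
i=cv2.imread('pics/w2.png')
cv2.imwrite('pics/cw2.png',np.hstack([cv2.resize(i[120:220,210:310],None,fx=4,fy=4,interpolation=2),cv2.resize(i[165:265,370:470],None,fx=4,fy=4,interpolation=2)]))
s,c=cap('wrist'); print(s['eef_pos'])
for p in [(254.5,193)]: print(onz(c,*p,136,s))
for p in [(428,214),(428,216)]: print(onz(c,*p,90,s))
# pixel of TCP axis at z=136
```

```text
[ 540.9 -239.   202.1]
[ 538.4 -243.7  136. ]
[638.1 -97.9  90. ]
[640.3 -98.4  90. ]
```

View pics/cw2.png

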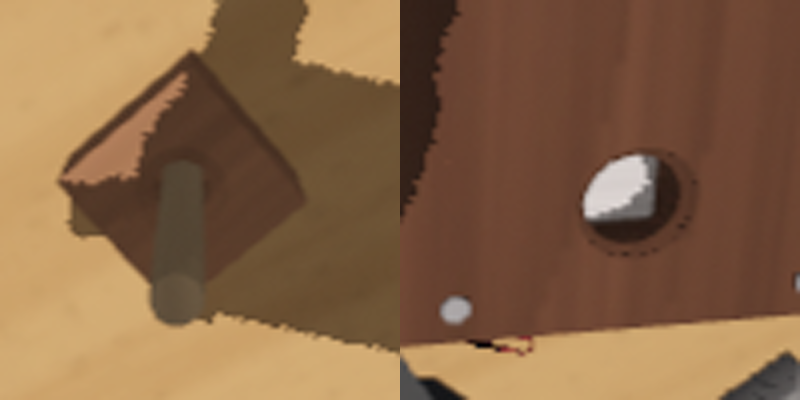

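```bash
python3 -m jog '[[[0,-0.0043,0.0013,0,0,0],[0.03,0,0,0,0,0],[0.03,0,0,0,0,0],[0.03,0,0,0,0,0],[0.02,0,0,0,0,0],[0.009,0,0,0,0,0],[0,0,0,0,0,0],[0,0,0,0,0,0]]]' 0 60
python3 - <<'E'
from h import *
s,c=cap('wrist','w3.png'); print(s['eef_pos'],s['force'])
E
```

```text
time_s: 3.65
eef_pos: [541.0, -245.0, 83.6]
ee_rot: [0.694, 0.136, 0.693, -0.137]
force: [0.2, 0.1, 0.1]
grip_width: 0.999
[ 541.03077234 -245.01460876   83.58505212] [0.18328255 0.12190301 0.068715  ]
```

View pics/w3.png

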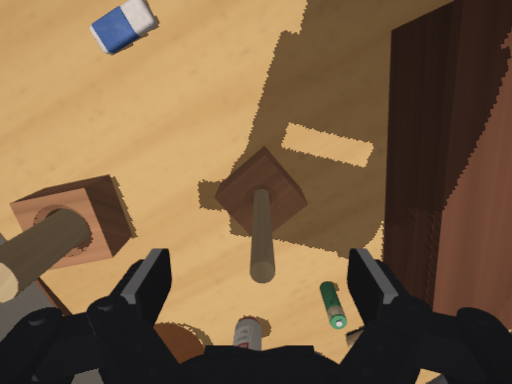

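```bash
python3 -m jog '[[[0,0,0,0,0,0],[0,0,0,0,0,0],[0,0,0,0,0,0],[0,0,0,0,0,0],[0,0,0,0,0,0],[0,0,0,0,0,0],[0,0,0,0,0,0],[0,0,0,0,0,0]]]' 255 60
python3 - <<'E'
from h import *
np.set_printoptions(precision=2,suppress=True)
s,c=cap('wrist','w4.png'); print(s['eef_pos'],s['force'],s['grip_width'])
print(onz(c,262,271,136,s))
E
```

```text
time_s: 4.7
eef_pos: [540.7, -244.7, 82.7]
ee_rot: [0.694, 0.137, 0.694, -0.137]
force: [0.6, 0.6, 2.6]
grip_width: 0.114
[ 540.71 -244.71   82.74] [0.59 0.64 2.57] 0.11442678438613964
[ 537.69 -243.85  136.  ]
```

View pics/w4.png

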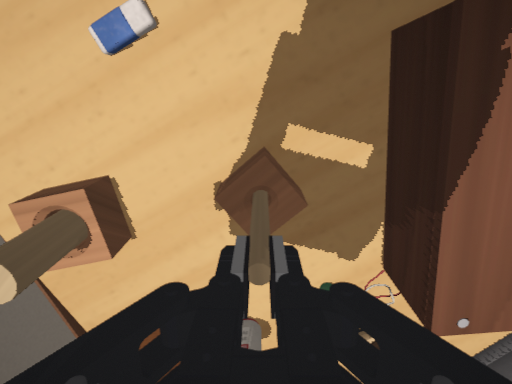

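```bash
python3 -m jog '[[[-0.01,0,0,0,0,0],[-0.02,0,0,0,0,0],[-0.028,0,0,0,0,0],[-0.028,0,0,0,0,0],[-0.028,0,0,0,0,0],[0,0,0,0,0,0]]]' - 60
python3 -m jog '[[[0,0.02,0.004,0,0,0],[0,0.03,0.0063,0,0,0],[0,0.035,0.0075,0,0,0],[0,0.035,0.0075,0,0,0],[0,0.033,0.0073,0,0,0],[0,0.0207,0.0043,0,0,0],[0,0,0,0,0,0],[0,0,0,0,0,0],[0,0,0,0,0,0]]]' - 60
python3 - <<'E'
from h import *
np.set_printoptions(precision=2,suppress=True)
for k in range(3):
  s=ctrl.sense();print(s['eef_pos'],s['ee_rot'],s['force'],s['grip_width'])
  s,c=cap('wrist','w5.png');
s,c=cap('side','s5.png');s,c=cap('top','t5.png')
i=cv2.imread('pics/s5.png');cv2.imwrite('pics/cs5.png',cv2.resize(i[80:240,220:360],None,fx=4,fy=4,interpolation=2)[:600])
i=cv2.imread('pics/t5.png');cv2.imwrite('pics/ct5.png',cv2.resize(i[60:210,170:310],None,fx=4,fy=4,interpolation=2)[:600])
E
```

```text
time_s: 5.5
eef_pos: [541.2, -245.2, 198.8]
ee_rot: [0.695, 0.136, 0.692, -0.137]
force: [-0.2, -0.9, -0.6]
grip_width: 0.112
time_s: 6.62
eef_pos: [640.2, -98.8, 196.7]
ee_rot: [0.694, 0.137, 0.694, -0.137]
force: [0.8, -0.5, 0.3]
grip_width: 0.117
[640.23 -98.85 196.66] [ 0.69  0.14  0.69 -0.14] [ 0.82 -0.47  0.29] 0.11740227489352528
[640.28 -98.8  196.69] [ 0.69  0.14  0.69 -0.14] [ 0.47  0.3  -0.37] 0.11488120468253193
[640.33 -98.69 196.71] [ 0.69  0.14  0.69 -0.14] [ 0.33 -0.43 -0.34] 0.11289252424498553
```

View pics/w5.png

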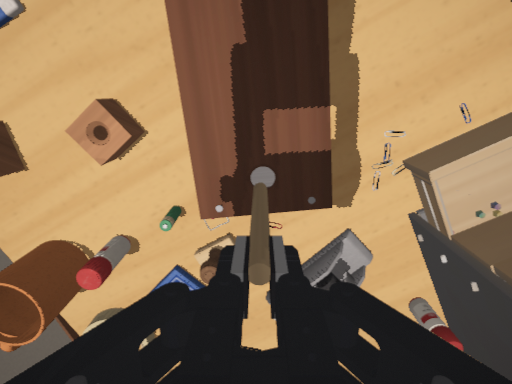

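View pics/cs5.png

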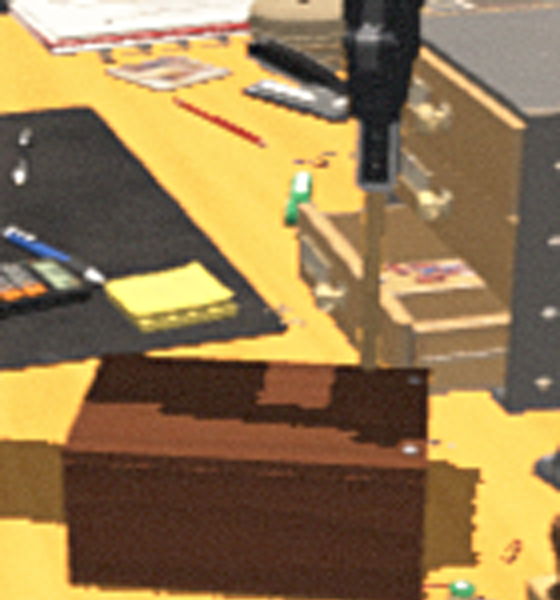

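View pics/ct5.png

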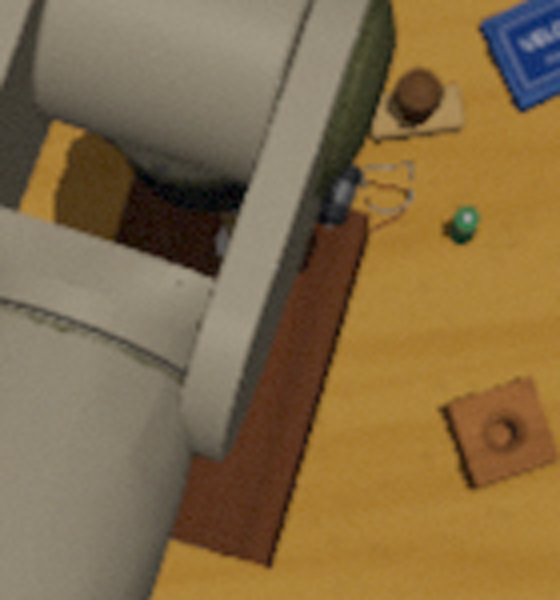

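Run:
```python
from h import *
np.set_printoptions(precision=1,suppress=True)
s,c=cap('wrist','w6.png'); print(s['eef_pos'])
i=cv2.imread('pics/w6.png');cv2.imwrite('pics/cw6.png',cv2.resize(i[150:290,205:315],None,fx=4,fy=4,interpolation=2))
for p in [(260,187),(262,177)]:
  print(onz(c,*p,120,s),onz(c,*p,90,s),onz(c,*p,68,s))
print(onz(c,259,272,250,s))
_,d=cap('side')
print(onz(d,220+369/4,80+368/4,120))
```

```text
[640.5 -98.3 196.7]
[638.  -98.1 120. ] [ 646.5 -101.5   90. ] [ 652.8 -104.    68. ]
[630.5 -93.3 120. ] [638.1 -96.   90. ] [643.7 -98.1  68. ]
[637.4 -98.9 250. ]
[ 640.7 -103.3  120. ]
```

View pics/cw6.png

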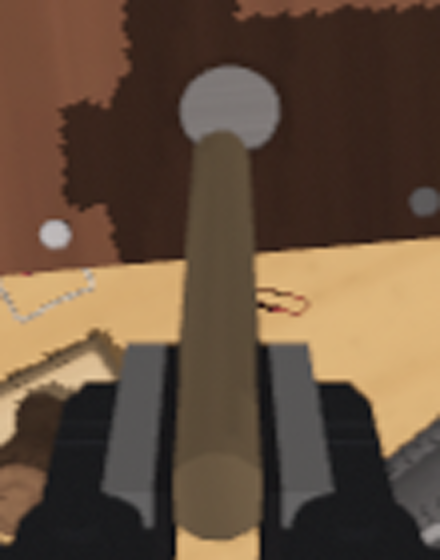

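```bash
python3 -m jog '[[[0,0.0013,-0.0008,0,0,0],[0.01,0,0,0,0,0],[0.013,0,0,0,0,0],[0.012,0,0,0,0,0],[0.010,0,0,0,0,0],[0,0,0,0,0,0],[0,0,0,0,0,0]]]' - 60
python3 - <<'E'
from h import *
s,c=cap('wrist','w7.png');print(s['eef_pos'],s['force'],s['wrist_torque'])
i=cv2.imread('pics/w7.png');cv2.imwrite('pics/cw7.png',cv2.resize(i[150:290,205:315],None,fx=4,fy=4,interpolation=2))
E
```

```text
time_s: 7.85
eef_pos: [640.6, -96.5, 152.0]
ee_rot: [0.694, 0.137, 0.694, -0.137]
force: [0.2, -0.7, -1.0]
grip_width: 0.114
[640.55527621 -96.48358362 151.9979124 ] [ 0.22044638 -0.73795875 -1.04144294] [-0.04343487 -0.01689005 -0.03761233]
```

View pics/cw7.png

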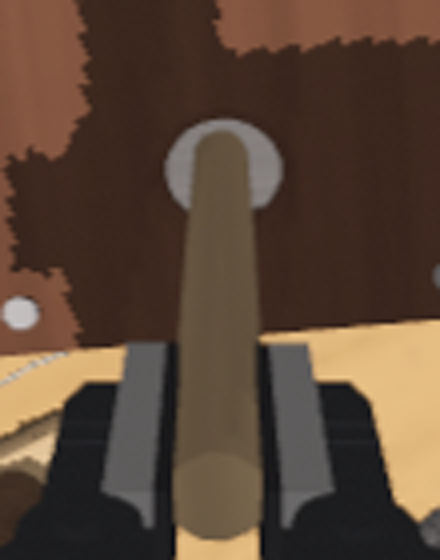

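The dowel is centred in the hole (white disc centred at about (261,191) in the wrist image, dowel end inside it), and there is no contact force yet.

```bash
python3 -m jog '[[[0.004,0,0,0,0,0],[0.003,0,0,0,0,0],[0.003,0,0,0,0,0],[0.003,0,0,0,0,0],[0,0,0,0,0,0],[0,0,0,0,0,0]]]' - 80
python3 -m jog '[[[0.002,0,0,0,0,0],[0.002,0,0,0,0,0],[0.001,0,0,0,0,0],[0,0,0,0,0,0],[0,0,0,0,0,0],[0,0,0,0,0,0]]]' - 80
python3 - <<'E'
from h import *
for k in range(3):
  s=ctrl.sense();print(s['eef_pos'],s['force'])
  _,c=cap('side','s8.png')
_,c=cap('top','t8.png')
_,c=cap('wrist','w8.png')
i=cv2.imread('pics/s8.png')
j=cv2.imread('pics/t8.png')
cv2.imwrite('pics/c8.png',np.hstack([cv2.resize(i[140:280,200:340],None,fx=3,fy=3,interpolation=2)[:,:390],cv2.resize(j[90:230,170:310],None,fx=3,fy=3,interpolation=2)[:,:390]]))
E
```

```text
time_s: 8.65
eef_pos: [640.7, -96.5, 139.3]
ee_rot: [0.694, 0.137, 0.693, -0.137]
force: [-0.4, 0.3, 5.5]
grip_width: 0.107
time_s: 9.4
eef_pos: [640.7, -96.5, 134.4]
ee_rot: [0.694, 0.136, 0.693, -0.137]
force: [0.6, -0.7, 5.8]
grip_width: 0.107
[640.72905993 -96.52876056 134.37553371] [ 0.57195474 -0.73900364  5.75208676]
[640.73501066 -96.56198675 134.3793659 ] [-0.64276203  0.89397058  5.60845642]
[640.72395021 -96.58518632 134.35997935] [-0.12583222  0.12383153  5.81123083]
```

View pics/c8.png

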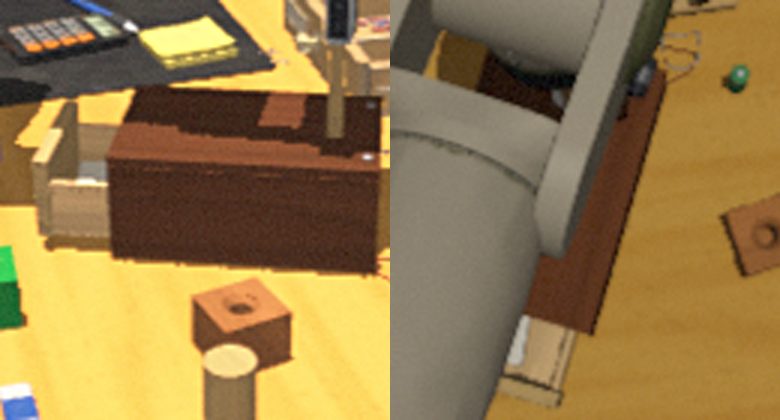

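View pics/w8.png

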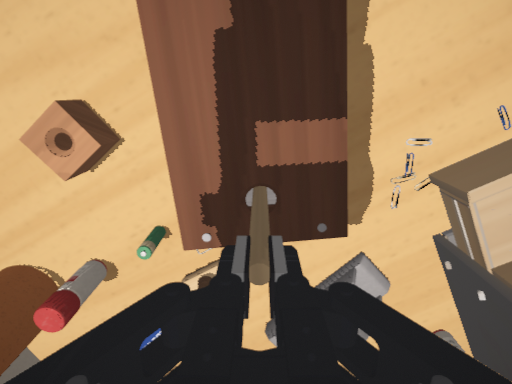

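The drawer is out: in the side crop it stands clear of the box front, about 25 px (roughly 57 mm) in the top view. Now I retract and go back over the stand.

```bash
python3 -m jog '[[[-0.008,0,0,0,0,0],[-0.015,0,0,0,0,0],[-0.02,0,0,0,0,0],[-0.02,0,0,0,0,0],[0,0,0,0,0,0]]]' - 80
python3 -m jog '[[[0,-0.02,-0.004,0,0,0],[0,-0.03,-0.0062,0,0,0],[0,-0.035,-0.0073,0,0,0],[0,-0.035,-0.0073,0,0,0],[0,-0.034,-0.0071,0,0,0],[0,-0.021,-0.0043,0,0,0],[0,0,0,0,0,0],[0,0,0,0,0,0],[0,0,0,0,0,0]]]' - 80
python3 - <<'E'
from h import *
np.set_printoptions(precision=2,suppress=True)
s,c=cap('wrist','w9.png');print(s['eef_pos'],s['force'])
_,d=cap('side','s9.png')
i=cv2.imread('pics/w9.png');j=cv2.imread('pics/s9.png')
cv2.imwrite('pics/c9.png',np.hstack([cv2.resize(i[140:280,205:305],None,fx=4,fy=4,interpolation=2),cv2.resize(j[140:280,230:330],None,fx=4,fy=4,interpolation=2)]))
E
```

```text
time_s: 10.28
eef_pos: [640.9, -96.6, 198.3]
ee_rot: [0.695, 0.136, 0.693, -0.137]
force: [-0.3, -0.7, -0.9]
grip_width: 0.106
time_s: 11.4
eef_pos: [540.9, -243.9, 196.5]
ee_rot: [0.694, 0.136, 0.694, -0.136]
force: [0.0, -0.5, -0.6]
grip_width: 0.107
[ 540.92 -243.86  196.47] [ 0.01 -0.5  -0.6 ]
```

View pics/c9.png

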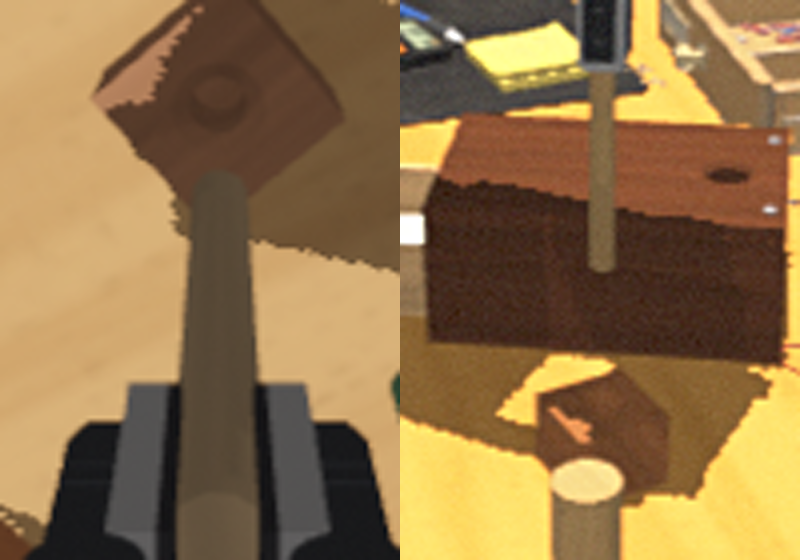

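Run:
```python
from h import *
np.set_printoptions(precision=2,suppress=True)
for k in range(3):
  s,c=cap('wrist'); print(s['eef_pos'],'mouth',onz(c,259.2,164,40,s),'bot',onz(c,259.5,182.8,119.5,s)+6*np.array([.925,-.379,0]))
_,t=cap('top','t9.png')
i=cv2.imread('pics/t9.png');cv2.imwrite('pics/ct9.png',cv2.resize(i[130:210,250:340],None,fx=6,fy=6,interpolation=2))
```

```text
[ 540.85 -244.01  196.5 ] mouth [ 536.33 -243.64   40.  ] bot [ 540.38 -245.12  119.5 ]
[ 540.79 -244.14  196.53] mouth [ 536.3  -243.78   40.  ] bot [ 540.34 -245.26  119.5 ]
[ 540.73 -244.24  196.55] mouth [ 536.24 -243.88   40.  ] bot [ 540.28 -245.36  119.5 ]
```

View pics/ct9.png

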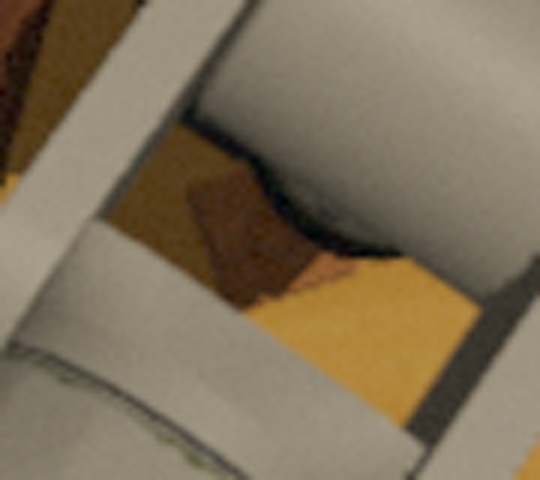

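```bash
python3 -m jog '[[[0.015,0,0,0,0,0],[0.02,0,0,0,0,0],[0.02,0,0,0,0,0],[0.015,0,0,0,0,0],[0,0,0,0,0,0],[0,0,0,0,0,0]]]' - 80
python3 - <<'E'
from h import *
np.set_printoptions(precision=2,suppress=True)
s,c=cap('wrist','w10.png');print(s['eef_pos'],s['force'])
_,d=cap('side','s10.png')
i=cv2.imread('pics/w10.png');j=cv2.imread('pics/s10.png')
cv2.imwrite('pics/c10.png',np.hstack([cv2.resize(i[140:240,205:305],None,fx=4,fy=4,interpolation=2),cv2.resize(j[180:280,230:330],None,fx=4,fy=4,interpolation=2)]))
E
```

```text
time_s: 12.45
eef_pos: [540.8, -244.8, 127.2]
ee_rot: [0.694, 0.136, 0.693, -0.137]
force: [0.1, 0.3, 0.8]
grip_width: 0.111
[ 540.81 -244.84  127.19] [0.08 0.29 0.81]
```

View pics/c10.png

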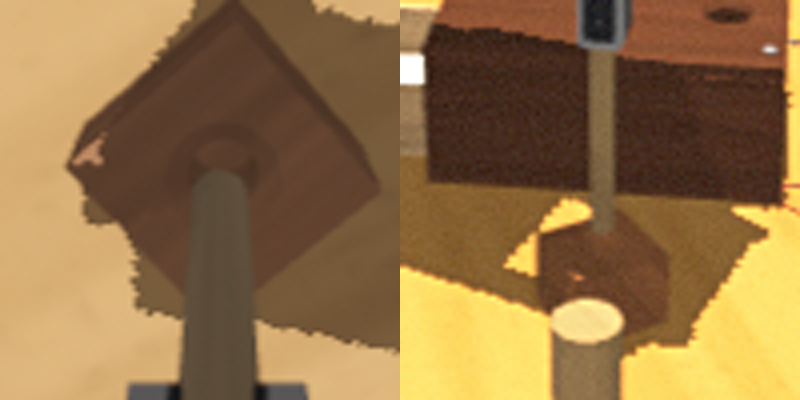

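Run:
```python
from h import *
np.set_printoptions(precision=2,suppress=True)
s,c=cap('wrist'); _,t=cap('top')
i=cv2.imread('pics/w10.png')
a=cv2.resize(i[160:200,235:285],None,fx=12,fy=12,interpolation=2)
a=cv2.convertScaleAbs(a,alpha=2.2,beta=-60)
cv2.imwrite('pics/c10b.png',a)
q=lambda x,y:(205+x/4-.375,140+y/4-.375)
P=[onz(c,*q(*p),40,s)for p in [(235,0),(380,186),(68,165)]]
print(s['eef_pos'],P,(P[1]+P[2])/2)
print('mouth',onz(c,*q(224,158),40,s))
```

```text
[ 540.85 -244.87  127.39] [array([ 503.84, -227.51,   40.  ]), array([ 554.07, -213.17,   40.  ]), array([ 523.48, -275.13,   40.  ])] [ 538.77 -244.15   40.  ]
mouth [ 535.02 -242.72   40.  ]
```

View pics/c10b.png

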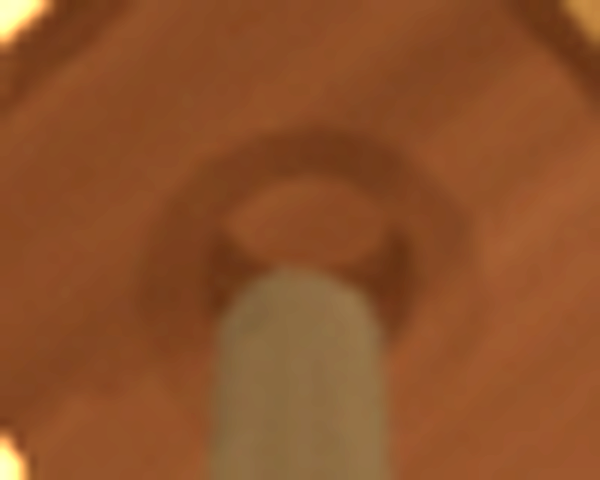

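```bash
python3 -m jog '[[[0,0.0007,-0.001,0,0,0],[0.005,0,0,0,0,0],[0.005,0,0,0,0,0],[0.004,0,0,0,0,0],[0.004,0,0,0,0,0],[0,0,0,0,0,0]]]' - 80
python3 - <<'E'
from h import *
np.set_printoptions(precision=2,suppress=True)
s,c=cap('wrist','w11.png');print(s['eef_pos'],s['force'],s['wrist_torque'])
_,d=cap('side','s11.png')
i=cv2.imread('pics/w11.png');j=cv2.imread('pics/s11.png')
cv2.imwrite('pics/c11.png',np.hstack([cv2.resize(i[140:240,205:305],None,fx=4,fy=4,interpolation=2),cv2.resize(j[180:280,230:330],None,fx=4,fy=4,interpolation=2)]))
E
```

```text
time_s: 13.4
eef_pos: [539.7, -243.5, 108.2]
ee_rot: [0.694, 0.137, 0.694, -0.137]
force: [-0.4, 0.2, -0.8]
grip_width: 0.111
[ 539.71 -243.55  108.2 ] [-0.42  0.22 -0.83] [ 0.02 -0.   -0.03]
```

View pics/c11.png

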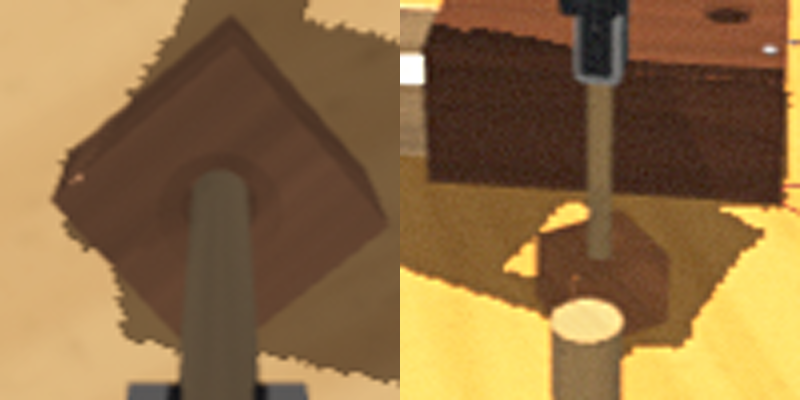

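```bash
python3 -m jog '[[[0.005,0,0,0,0,0],[0.005,0,0,0,0,0],[0.005,0,0,0,0,0],[0.005,0,0,0,0,0],[0.003,0,0,0,0,0],[0,0,0,0,0,0],[0,0,0,0,0,0]]]' - 80
python3 -m jog '[[[0.001,0,0,0,0,0],[0,0,0,0,0,0]]]' - 80
```

```text
time_s: 14.38
eef_pos: [539.9, -243.7, 85.8]
ee_rot: [0.694, 0.137, 0.694, -0.137]
force: [-0.1, 0.2, 0.1]
grip_width: 0.11
time_s: 14.62
eef_pos: [539.9, -243.6, 84.6]
ee_rot: [0.694, 0.137, 0.694, -0.137]
force: [-0.6, 0.4, -0.3]
grip_width: 0.106
```

```bash
python3 -m jog '[[[0.001,0,0,0,0,0],[0,0,0,0,0,0]]]' - 80
python3 -m jog '[[[0,0,0,0,0,0],[0,0,0,0,0,0],[0,0,0,0,0,0],[0,0,0,0,0,0],[0,0,0,0,0,0],[0,0,0,0,0,0],[0,0,0,0,0,0],[0,0,0,0,0,0]]]' 0 20
python3 - <<'E'
from h import *
cap('wrist','w12.png')
E
```

```text
time_s: 14.88
eef_pos: [539.8, -243.6, 83.5]
ee_rot: [0.694, 0.137, 0.694, -0.137]
force: [0.3, 0.0, 0.1]
grip_width: 0.111
time_s: 15.88
eef_pos: [539.9, -243.6, 83.6]
ee_rot: [0.694, 0.137, 0.694, -0.137]
force: [-0.0, 0.6, -0.1]
grip_width: 1.0
```

View pics/w12.png

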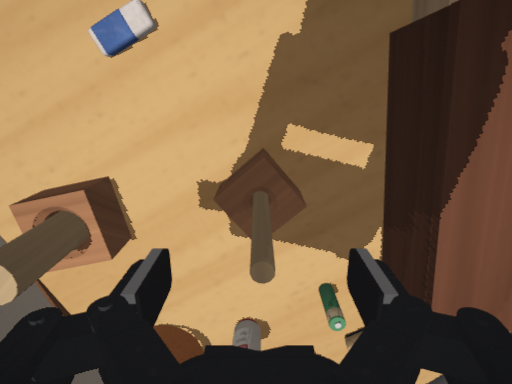

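The wrist view shows the dowel upright in its stand, base at (261,192) and top at (262,271), with the fingers clear on both sides. Next I go straight up and check.

```bash
python3 -m jog '[[[-0.015,0,0,0,0,0],[-0.03,0,0,0,0,0],[-0.04,0,0,0,0,0],[-0.04,0,0,0,0,0],[0,0,0,0,0,0],[0,-0.03,-0.04,0,0,0],[0,-0.03,-0.04,0,0,0],[0,0,-0.05,0,0,0],[0,0,-0.04,0,0,0],[0,0,0,0,0,0],[0,0,0,0,0,0],[0,0,0,0,0,0]]]' 0 20
python3 - <<'E'
from h import *
_,d=cap('side','s13.png'); cap('top','t13.png')
i=cv2.imread('pics/s13.png');j=cv2.imread('pics/t13.png')
cv2.imwrite('pics/c13.png',np.hstack([cv2.resize(i[150:290,190:330],None,fx=4,fy=4,interpolation=2)[:,:400+160],cv2.resize(j[90:230,250:310],None,fx=4,fy=4,interpolation=2)]))
E
```

```text
time_s: 17.42
eef_pos: [360.4, -234.9, 208.4]
ee_rot: [0.694, 0.137, 0.694, -0.136]
force: [-0.5, 0.1, 0.0]
grip_width: 1.001
```

View pics/c13.png

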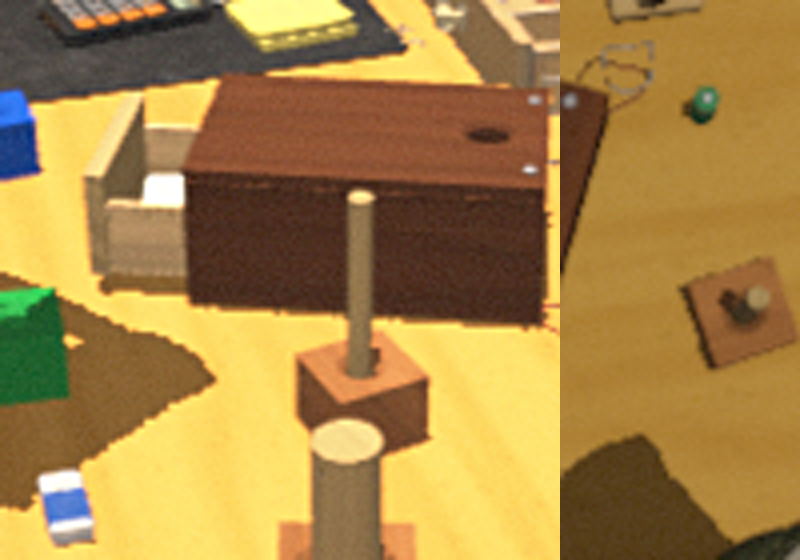

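View pics/s13.png

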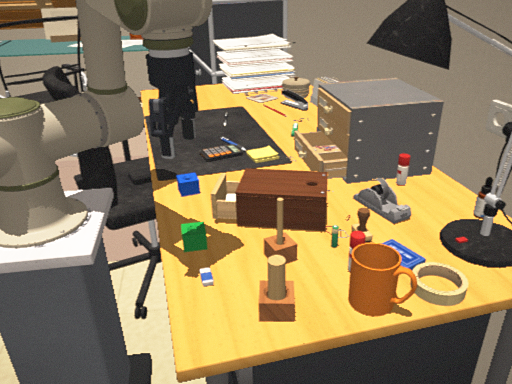

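The dowel stands seated with its top at side (280,199), the same as before. The drawer is out at (228,195) and the gripper is clear.

```bash
python3 -c "
from rig import workorder
print(workorder.finish_job())"
```

```text
the job is handed in; nothing more can be done
None
```

I took the thin dowel from its stand, pushed it down through the hole in the box until the drawer sprang open, then stood it back in the same stand and let go. I handed the job in at about 17.5 s.

**Last checks:** the side and top pictures show the drawer out by roughly 57 mm, estimated from pixels. The dowel stands upright and seated, its top within about 1 px of where it started in the side view. The gripper is open, well clear, and reads no contact force.

**Disagreements:**
- **Stand position:** the wrist camera first put the stand's mouth about 4 mm off the other views. A closer look cut that to about 2 mm, and the dowel went in with no measurable force.
- **Push force:** it read about 5.8 N. That suggests a shallower press than the roughly 11 mm I intended, but the drawer still opened.

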